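# Close the bolt tin with its nested lids, then lift the outer cover off alone

## Robot

A 6-joint arm with a two-finger parallel gripper is mounted at the origin on a cart in front of the work surface, level with it; the furniture and walls round the work are solid. World frame = base frame: x ahead of the robot, y to its left, z up, the work surface at z = 0. Lengths are in m, angles in rad, forces in N, time in s.
With the tool pointing down it reaches from about 0.375 to 0.9 m from the base axis. Payload 3.1 kg.
Tool frame: the origin (TCP) lies where the fingers leave the gripper's body, on its centre line; the fingertips stand 70 mm ahead of it and the grasp point (between the pads) lies 51 mm ahead of it (robot.tip_reach is the distance from the TCP to the fingertips, in m); z points along the fingers, y is the line along which they close (so a half turn about z gives the same grasp; the last joint's range is limited). The gripper opens to 87 mm and grips with 3 to 60 N. Pads are 19 mm wide; open, the fingers measure 117 mm over their backs; the gripper's body (75 mm by 190 mm) begins 51 mm behind the grasp point.
Start: joints at [1.127, 0.527, 1.433, -0, 1.181, -0.178], TCP at [0.164, 0.603, 0.292] pointing down, gripper open.
Joint ranges: [-3.08, 3.08], [-0.75, 2.2], [0.22, 2.44], [-1.43, 4.57], [0, 2.65], [-2.85, 2.85]. Speed limits (rad/s): [2.79, 2.79, 3.14, 3.14, 3.14, 3.14].

## Interface

Orientations are given as a unit quaternion [x, y, z, w].
In Python, from rig import robot gives the robot as it stands.
- The arm moves only by the tool carry_out, never from a script. Its argument "rows" is a list that holds one entry, the list of rows, each a list of 6 numbers: the shift along the tool's x, y, z in mm, then the turn, a rotation vector about the tool's x, y, z in units of 8 degrees (1.0 is 8 degrees). A call has 1 to 20 rows; each row is the pose to reach, as a shift and turn from the pose commanded when the call began, along the tool's axes at that moment; what a row does not reach only later rows make up. A row lasts 1/10 s, in which the tool goes at most 50 mm and 8.59 degrees, less where a joint would pass 70% of its speed; a pose out of reach is approached as far as the arm can. A call with a gripper value outside its range is refused whole. "fingers" is the opening, from 0 (shut) to 1 (fully open), set as the call begins (left out, the last holds). The fingers move at their own pace and stop on an object; "grip_force" is the grip in N (left out, the last holds). Time passes only in rows, so rows that repeat a pose let the fingers close. It gives the time, the measured TCP pose, the force and the opening at its end, in the units of the state.
- robot.get_obs(): the state, without advancing time (a new reading comes with each control period).
- robot.camera(name): name is "scene" or "top" or "wrist"; returns a dict with "color" (480x640x3 uint8, red, green, blue), "depth" (480x640 float32, m along the optical axis (not along the pixel's ray), 0 where there is no reading), "K" (3x3 intrinsics, pixels), "camera_from_world" (4x4, takes a point from world to camera coordinates). Camera axes: x right, y down, z forward; pixel columns grow to the right and rows downward; lengths in m; the calibration is good to about 2 mm. A picture is of the moment at which its call begins.
- robot.hand_in(): hands the job in, once; it reports no verdict.
The state is a dict: "time": time; "q": joint angles; "joint_velocities": joint speeds; "joint_torque": joint torques, N m; "position": TCP position; "tool_rot": TCP orientation; "ft_force": force on the tool from outside, world axes, zero at the start; "moment": the same for the moment, N m; "grip_width": finger opening in m.
Only numpy, scipy, OpenCV 4.12 (cv2) and the standard library are available. Lean on these libraries where they do the work, as an engineer would, in place of code of your own. Each camera call takes 0.05 s, during which the arm holds its last target. There are 200 camera calls.

## Task

Close the refilled bolt tin: pick up the two nested lids together by the inner lid's knob, lower them still nested until the inner lid seats fully in the tin's mouth, and let go without dropping them. Then grip the outer lid by its collar and lift it straight off alone, leaving the inner lid seated and the tin and everything else on the bench where they stand. Finish while still gripping the outer lid, holding it level and still in the air at least 10 cm above where it sat; do not put it down or let go.

Things in the scene. Friction and masses are not known exactly. Their poses are not given: they have to be found in the camera images.
- tin_mouth (a point): Centre of the mouth (rim level) of the open, plain steel rectangular tin, 96 (x) x 66 (y) x 50 mm high, walls 3 mm, opening 90 x 60 mm. x runs along the tin's long side, z up. It is 50 mm above the bench top (z = 0).
- bolt_tin: The same tin, standing loose on the bench (0.9 kg), a few bolts lying on its floor below the plug's reach; origin at the centre of its underside, axes as for tin_mouth.
- knob (a point): Centre of the inner lid's black bar knob, 34 mm long (x), 16 thick (y), 22 high, on a 10 mm stem; z up. It is 74 mm above the plug's underside (so above the bench at the start, the lids standing upright on the plug) and 62 mm above the underside of the inner plate: 62 mm above tin_mouth when seated.
- lid_inner: Inner lid (0.25 kg), origin at the centre of the plug's underside, axes as for the knob: plate 100 (x) x 70 x 4 mm, under it a stepped plug 12 mm deep, 85 x 55 mm, its lower half 76 x 46 mm. The plug enters the tin's mouth until the plate rests on the rim; either way round, but not turned a quarter.
- collar (a point): Grip point on the centre line of the outer lid's upright collar, 22 mm above its top plate, 8 mm below the collar's top edge; z up. Collar: oblong tube 50 (x) x 32 (y) x 30 mm high, opening 42 x 24 mm, through which the knob stands up and passes with 4 mm to spare each side. Nested, this point is 33 mm below the knob centre and the collar's top edge 14 mm below the knob's underside.
- lid_outer: Outer lid (grey, 0.16 kg), origin at the centre of the skirt's lower edge, 35 mm below the collar point; top plate 112 (x) x 82 x 3 mm, skirt 10 mm deep below the plate. It lies loose over the inner lid, with 3 mm play all round, and is carried along by it. Its skirt clears the top of the knob once raised 80 mm.
- tape_measure: Bystander: tape measure, 36 x 74 x 62 mm high, loose on the bench; origin at its underside. Leave alone.
- tape_green: Bystander: roll of tape, 64 mm across, 19 mm high, lying loose; origin at its underside. Leave alone.
- multimeter: Bystander: multimeter, 132 x 62 x 41 mm, lying loose; origin at its underside. Leave alone.

How it is judged:
By the outcome, as a careful person would: the job done as asked, in the order asked, and still so for the second after the job is handed in, while the arm keeps its last pose, push and grip.
It also fails if it takes over 51 s, if anything falls off the work surface, if the arm or the gripper's body presses on something with over 40 N, if the wrist force passes 120 N, or if a joint passes its speed limit or range.

## Working session

There is one attempt and no reset: what is moved stays moved. The work goes in short steps, Python scripts to look and compute and a tool call to move; the robot and the scene stay as the last step left them, time stands still between calls to the robot, and variables do not carry over. Pictures are saved under pics/ and viewed, on a budget of 10 in all, crops included, one or two more only if the job needs it, and the job is handed in when it is done.

Besides the shell and the picture viewer there is one more tool, called as name([rows], argument=value, ...), one row to a line, values as JSON. carry_out: Moves the arm, as the interface text tells. Its arguments: {"type":"object","properties":{"rows":{"type":"array"},"fingers":{"type":"number"},"grip_force":{"type":"number"}},"required":["rows"]}

```bash
ls; mkdir -p pics; python3 - <<'E'
from rig import robot
import cv2,numpy as np
o=robot.get_obs();print({k:np.round(v,3).tolist() for k,v in o.items()})
for n in ["top","scene"]:
    c=robot.camera(n);np.savez(f"{n}.npz",**c)
    cv2.imwrite(f"pics/{n}0.png",c["color"][:,:,::-1]);print(n,c["K"].round(1).tolist(),c["camera_from_world"].round(3).tolist())
E
```

```text
pics
{'time': 0.0, 'q': [1.128, 0.528, 1.434, 0.0, 1.181, -0.178], 'joint_velocities': [0.001, -0.0, 0.002, 0.002, -0.001, 0.001], 'joint_torque': [-0.0, -44.004, -17.66, 0.063, 0.058, -0.0], 'position': [0.163, 0.603, 0.291], 'tool_rot': [0.132, 0.991, -0.001, -0.0], 'ft_force': [0.153, 0.591, 0.223], 'moment': [-0.022, 0.011, 0.059], 'grip_width': 0.087}
top [[508.3, 0.0, 317.5], [0.0, 508.3, 243.0], [0.0, 0.0, 1.0]] [[0.006, -1.0, -0.007, 0.232], [-0.997, -0.006, -0.074, 0.552], [0.074, 0.007, -0.997, 0.878], [0.0, 0.0, 0.0, 1.0]]
scene [[462.4, 0.0, 322.6], [0.0, 462.4, 235.1], [0.0, 0.0, 1.0]] [[0.658, -0.753, 0.017, -0.174], [-0.424, -0.389, -0.818, 0.388], [0.623, 0.53, -0.576, 0.465], [0.0, 0.0, 0.0, 1.0]]
```

View pics/top0.png

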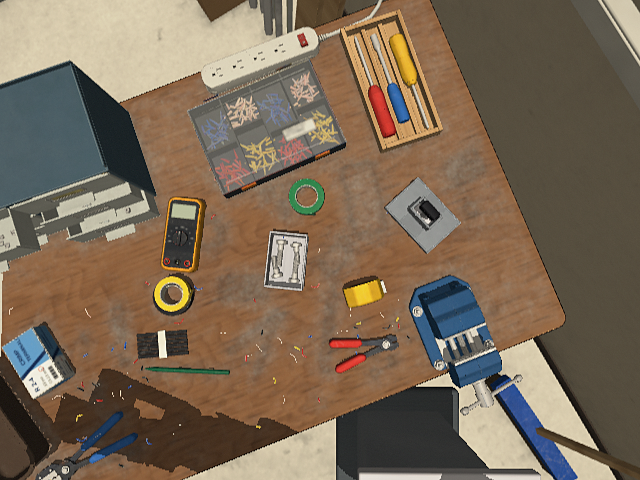

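View pics/scene0.png

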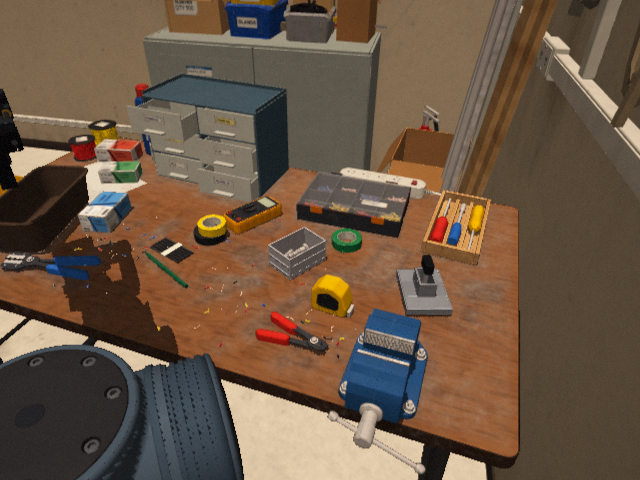

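The top view shows the nested lids at about (423,214), the tin at about (287,260), and a vise near the lids at (455,330). The tape measure is at (363,291).

```bash
cat > h.py <<'E'
import numpy as np,cv2
from scipy.spatial.transform import Rotation as R
def cloud(c):
    d=c["depth"];v,u=np.mgrid[:480,:640];K=c["K"]
    p=np.stack([(u-K[0,2])/K[0,0]*d,(v-K[1,2])/K[1,1]*d,d],-1)
    T=c["camera_from_world"];return (p-T[:3,3])@T[:3,:3]
def rect(P,box,z,big=True):
    m=(P[...,2]>z[0])&(P[...,2]<z[1])
    m&=(P[...,0]>box[0])&(P[...,0]<box[1])&(P[...,1]>box[2])&(P[...,1]<box[3])
    q=P[m];
    if len(q)<5:return len(q)
    (cx,cy),(w,h),a=cv2.minAreaRect((q[:,:2]*1000).astype(np.float32))
    if w<h:w,h,a=h,w,a+90
    a=(a+90)%180-90
    return len(q),"c",round(cx,1),round(cy,1),"wh",round(w,1),round(h,1),"long axis deg",round(a,1),"zmed",round(float(np.median(q[:,2])*1000),1)
E
python3 - <<'E'
from h import *
for n in["top","scene"]:
    c=dict(np.load(n+".npz"));P=cloud(c)
    if n=="top":
        l=P[214,423][:2];t=P[260,287][:2];print(l,t,P[300,460],P[291,363])
    bl=[l[0]-.09,l[0]+.09,l[1]-.09,l[1]+.09];bt=[t[0]-.075,t[0]+.075,t[1]-.07,t[1]+.07]
    print(n,"bench z",np.median(P[230:240,330:340,2]) if n=="top" else np.median(P[270:280,380:390,2]))
    print("plate",rect(P,bl,(.012,.026)));print("collar",rect(P,bl,(.042,.054)));print("knob",rect(P,bl,(.078,.092)))
    print("tin",rect(P,bt,(.043,.056)))
    bv=[.25,.55,-.45,-.1]
    m=(P[...,0]>.25)&(P[...,0]<.6)&(P[...,1]<-.1)&(P[...,1]>-.4)&(P[...,2]>.03)
    print("vise-ish max z",P[m][:,2].max(),P[m].min(0),P[m].max(0))
E
```

```text
[0.60006635 0.05391199] [0.5212761  0.29044731] [0.45424164 0.00057216 0.07776147] [0.46760793 0.1583092  0.06104644]
top bench z 0.00030599303511174745
plate (2395, 'c', 601.8, 49.2, 'wh', 112.4, 83.0, 'long axis deg', 42.9, 'zmed', 19.1)
collar (191, 'c', 601.5, 49.5, 'wh', 50.1, 32.5, 'long axis deg', 42.7, 'zmed', 48.7)
knob (204, 'c', 601.6, 49.8, 'wh', 33.1, 17.1, 'long axis deg', 42.0, 'zmed', 84.4)
tin (360, 'c', 518.4, 290.4, 'wh', 96.0, 66.1, 'long axis deg', -5.6, 'zmed', 50.2)
vise-ish max z 0.11343924198428586 [ 0.51509523 -0.3234411   0.03000473] [ 0.59983454 -0.27438736  0.11343924]
scene bench z -9.604168879635263e-05
plate (1429, 'c', 601.8, 49.0, 'wh', 115.8, 82.8, 'long axis deg', 42.5, 'zmed', 18.5)
collar (212, 'c', 600.7, 48.5, 'wh', 50.0, 32.6, 'long axis deg', 42.8, 'zmed', 47.2)
knob (132, 'c', 600.9, 49.3, 'wh', 35.0, 16.4, 'long axis deg', 45.0, 'zmed', 84.0)
tin (417, 'c', 517.0, 289.4, 'wh', 98.0, 68.7, 'long axis deg', -6.1, 'zmed', 47.4)
vise-ish max z 0.11139874488446184 [ 0.51696839 -0.32182496  0.0300098 ] [ 0.59993182 -0.27456829  0.11139874]
```

```bash
cat >> h.py <<'E'
def go(obs,pos,xang):
    """shift mm + turn units to TCP pos (m), tool down with x at xang deg"""
    r=R.from_quat(obs["tool_rot"]);a=np.radians(xang)
    x=np.array([np.cos(a),np.sin(a),0]);z=np.array([0,0,-1.]);t=R.from_matrix(np.stack([x,np.cross(z,x),z],1))
    return (r.inv().apply(np.array(pos)-obs["position"])*1000).round(1),np.degrees((r.inv()*t).as_rotvec()/8).round(2)
E
python3 - <<'E'
from h import *; from rig import robot
print(go(robot.get_obs(),[.6012,.0494,.24],222.6))
P=cloud(dict(np.load("top.npz")))
d=np.hypot(P[...,0]-.6012,P[...,1]-.0494);m=(d>.07)&(d<.13);print("max z near lids",P[m][:,2].max(),P[m][P[m][:,2].argmax()])
E
```

```text
(array([-567.4, -419.4,   52. ]), array([-0.01, -0.01, -7.22]))
max z near lids 0.031528788594810134 [ 0.48363945 -0.00549746  0.03152879]
```

carry_out([
  [[-20,-15,0,-0.3,0,0],[-567,-419,52,0,0,-7.2],[-567,-419,52,0,0,-7.2],[-567,-419,52,0,0,-7.2],[-567,-419,52,0,0,-7.2],[-567,-419,52,0,0,-7.2],[-567,-419,52,0,0,-7.2],[-567,-419,52,0,0,-7.2],[-567,-419,52,0,0,-7.2],[-567,-419,52,0,0,-7.2],[-567,-419,52,0,0,-7.2],[-567,-419,52,0,0,-7.2],[-567,-419,52,0,0,-7.2],[-567,-419,52,0,0,-7.2],[-567,-419,52,0,0,-7.2],[-567,-419,52,0,0,-7.2],[-567,-419,52,0,0,-7.2],[-567,-419,52,0,0,-7.2],[-567,-419,52,0,0,-7.2],[-567,-419,52,0,0,-7.2]],
], fingers=1)

```text
time: 2.1
position: [0.6, 0.0521, 0.2404]
tool_rot: [-0.363, 0.932, 0.0, -0.0]
ft_force: [0.0, -0.1, -0.0]
grip_width: 0.0872
```

```bash
python3 - <<'E'
from h import *; from rig import robot
o=robot.get_obs();print(o["position"],o["q"],go(o,[.6012,.0494,.125],222.6))
c=robot.camera("wrist");P=cloud(c);b=[.5,.7,-.05,.15]
print("plate",rect(P,b,(.012,.026)));print("collar",rect(P,b,(.042,.054)));print("knob",rect(P,b,(.078,.092)))
cv2.imwrite("pics/w1.png",c["color"][:,:,::-1])
E
```

```text
[0.60002318 0.05209724 0.24043735] [-9.88347517e-02  5.59063177e-01  1.54178818e+00  2.43889799e-04
  1.04150554e+00 -2.41248868e+00] (array([  0.9,  -2.9, 115.4]), array([ 0.01, -0.  , -0.01]))
plate (8196, 'c', 603.4, 47.9, 'wh', 112.2, 82.2, 'long axis deg', 42.6, 'zmed', 19.5)
collar (754, 'c', 603.0, 47.6, 'wh', 49.5, 32.8, 'long axis deg', 42.8, 'zmed', 49.2)
knob (921, 'c', 602.6, 47.8, 'wh', 33.2, 16.9, 'long axis deg', 42.1, 'zmed', 85.2)
```

View pics/w1.png

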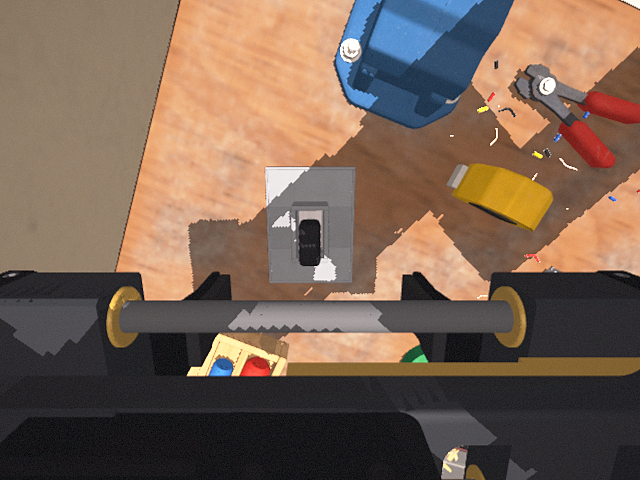

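carry_out([
  [[0,-2,30,0,0,0],[1,-4,70,0,0,0],[1,-4,95,0,0,0],[1,-4,108,0,0,0],[1,-4,114.5,0,0,0],[1,-4,114.5,0,0,0],[1,-4,114.5,0,0,0]],
], fingers=0.5)

```text
time: 2.85
position: [0.6039, 0.0469, 0.127]
tool_rot: [-0.362, 0.932, -0.001, 0.001]
ft_force: [0.3, -0.9, 0.0]
grip_width: 0.0453
```

```bash
python3 - <<'E'
from h import *; from rig import robot
o=robot.get_obs();print(o["position"],o["ft_force"],go(o,[.602,.0486,.1255],222.6))
for n in ["wrist","scene"]:
    c=robot.camera(n);P=cloud(c);b=[.5,.7,-.05,.15]
    print(n,"plate",rect(P,b,(.012,.026)));print("knob",rect(P,b,(.078,.089)))
cv2.imwrite("pics/s2.png",cv2.resize(c["color"][200:350,330:530,::-1],(800,600)))
E
```

```text
[0.60390968 0.04692185 0.12695609] [ 0.33726587 -0.90750999  0.02304086] (array([0.3, 2.5, 1.5]), array([-0.01,  0.01, -0.02]))
wrist plate (13404, 'c', 603.1, 47.8, 'wh', 111.9, 82.3, 'long axis deg', 42.6, 'zmed', 19.5)
knob (2099, 'c', 603.1, 47.0, 'wh', 65.9, 34.0, 'long axis deg', -45.4, 'zmed', 84.9)
scene plate (1412, 'c', 601.3, 48.8, 'wh', 115.4, 82.6, 'long axis deg', 42.5, 'zmed', 18.4)
knob (222, 'c', 600.3, 49.2, 'wh', 63.3, 36.4, 'long axis deg', -33.2, 'zmed', 83.8)
```

View pics/s2.png

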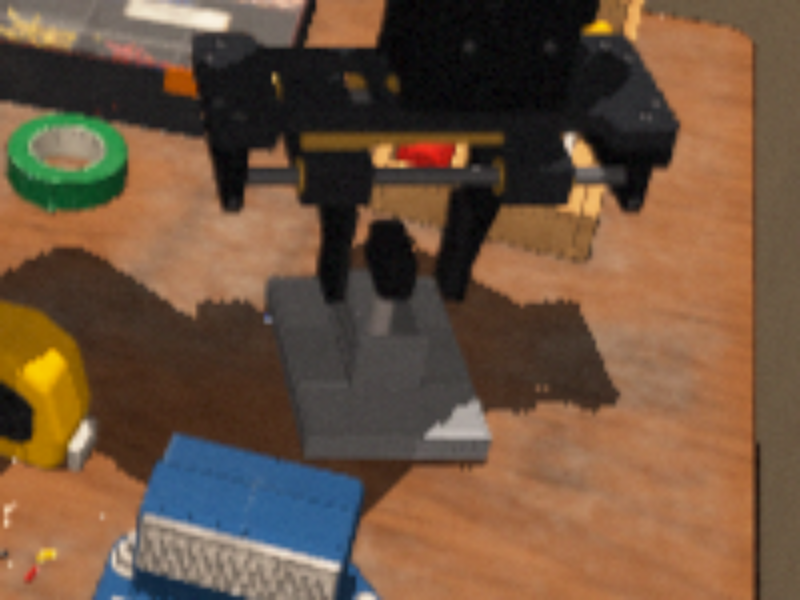

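The fingers straddle the knob, clear of the collar and about 2.5 mm off centre across the jaws. I'll centre them and close.

carry_out([
  [[0,2.5,1,0,0,0],[0,2.5,1,0,0,0],[0,2.5,1,0,0,0]],
])

```text
time: 3.25
position: [0.6014, 0.0487, 0.1251]
tool_rot: [-0.362, 0.932, -0.0, 0.0]
ft_force: [-0.1, -0.4, 0.2]
grip_width: 0.0435
```

carry_out([
  [[0,0,0,0,0,0],[0,0,0,0,0,0],[0,0,0,0,0,0],[0,0,0,0,0,0],[0,0,0,0,0,0],[0,0,0,0,0,0],[0,0,0,0,0,0]],
], fingers=0, grip_force=35)

```text
time: 3.95
position: [0.6017, 0.0485, 0.1247]
tool_rot: [-0.362, 0.932, -0.0, 0.0]
ft_force: [0.3, -0.8, -1.0]
grip_width: 0.0156
```

carry_out([
  [[0,0,-2,0,0,0],[0,0,-6,0,0,0],[0,0,-15,0,0,0],[0,0,-30,0,0,0],[0,0,-50,0,0,0],[0,0,-75,0,0,0],[0,0,-95,0,0,0],[0,0,-110,0,0,0],[0,0,-118,0,0,0],[0,0,-120,0,0,0],[0,0,-120,0,0,0],[0,0,-120,0,0,0]],
])

```text
time: 5.15
position: [0.6008, 0.0487, 0.2439]
tool_rot: [-0.362, 0.932, 0.0, -0.001]
ft_force: [0.0, -0.4, -4.4]
grip_width: 0.0157
```

```bash
python3 - <<'E'
from h import *; from rig import robot
o=robot.get_obs();print(o["position"],o["ft_force"],o["grip_width"],o["q"].round(3) if hasattr(o["q"],"round") else o["q"])
print(go(o,[.518,.290,.245],174.2))
zt=o["position"][2]-.051-.074
for n in ["wrist","scene","top"]:
    c=robot.camera(n);P=cloud(c);b=[.5,.7,-.05,.15]
    print(n,"plate",rect(P,b,(zt+.012,zt+.026)))
cv2.imwrite("pics/s3.png",cv2.resize(robot.camera("scene")["color"][150:330,310:550,::-1],(800,600)))
E
```

```text
[0.60075705 0.04868321 0.24394484] [ 7.34053237e-04 -4.12009579e-01 -4.41401956e+00] 0.015748976893370355 [-0.104  0.556  1.537 -0.     1.051 -2.416]
(array([-101.7,  234. ,   -0.8]), array([ 0.01, -0.01,  6.03]))
wrist plate (11906, 'c', 601.7, 48.7, 'wh', 112.3, 82.1, 'long axis deg', 42.5, 'zmed', 139.0)
scene plate (1495, 'c', 599.6, 49.5, 'wh', 115.7, 82.1, 'long axis deg', 42.4, 'zmed', 137.7)
top plate (1113, 'c', 600.9, 49.3, 'wh', 112.1, 82.9, 'long axis deg', 42.7, 'zmed', 138.4)
```

View pics/s3.png

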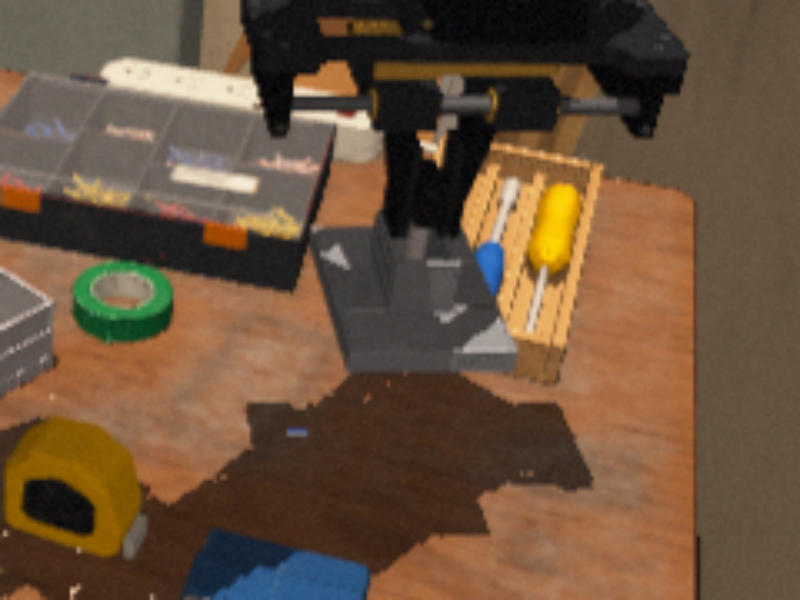

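carry_out([
  [[-2,5,0,0,0,0.1],[-6,14,0,0,0,0.36],[-12,28,0,0,0,0.72],[-21,47,0,0,0,1.2],[-31,70,0,0,0,1.8],[-41,94,0,0,0,2.4],[-51,117,0,0,0,3.0],[-61,140,0,0,0,3.6],[-71,164,0,0,0,4.2],[-80,187,0,0,0,4.8],[-89,206,0,0,0,5.3],[-96,220,0,0,0,5.7],[-100,229,0,0,0,5.93],[-101.5,234,0,0,0,6.03],[-101.5,234,0,0,0,6.03],[-101.5,234,0,0,0,6.03],[-101.5,234,0,0,0,6.03],[-101.5,234,0,0,0,6.03],[-101.5,234,0,0,0,6.03]],
])

```text
time: 7.25
position: [0.5187, 0.2894, 0.2448]
tool_rot: [0.051, 0.999, -0.0, -0.0]
ft_force: [-0.0, 1.3, -4.7]
grip_width: 0.0159
```

```bash
python3 - <<'E'
from h import *; from rig import robot
o=robot.get_obs();print(o["position"],o["ft_force"],o["grip_width"],R.from_quat(o["tool_rot"]).as_matrix().round(4).tolist())
print(go(o,[.518,.290,.165],174.2))
zt=o["position"][2]-.051-.074;b=[.43,.6,.2,.38]
for n in ["wrist","scene","top"]:
    c=robot.camera(n);P=cloud(c)
    print(n,"plate",rect(P,b,(zt+.014,zt+.023)),"tin",rect(P,b,(.043,.054)))
    cv2.imwrite(f"pics/{n}4.png",c["color"][:,:,::-1])
E
```

```text
[0.51865726 0.28935939 0.24476051] [-0.04741851  1.25880575 -4.70949442] 0.015915045484269134 [[-0.9948, 0.1019, -0.0], [0.1019, 0.9948, -0.0001], [0.0, -0.0001, -1.0]]
(array([ 0.7,  0.6, 79.8]), array([-0.  , -0.  , -0.01]))
wrist plate (11804, 'c', 518.7, 289.0, 'wh', 111.9, 82.4, 'long axis deg', -5.6, 'zmed', 139.7) tin 0
scene plate (1053, 'c', 517.6, 289.6, 'wh', 114.7, 84.8, 'long axis deg', -6.0, 'zmed', 138.9) tin (408, 'c', 516.8, 290.2, 'wh', 98.1, 69.5, 'long axis deg', -5.7, 'zmed', 47.5)
top plate (509, 'c', 470.3, 294.7, 'wh', 82.3, 15.9, 'long axis deg', 85.0, 'zmed', 139.9) tin 0
```

View pics/scene4.png

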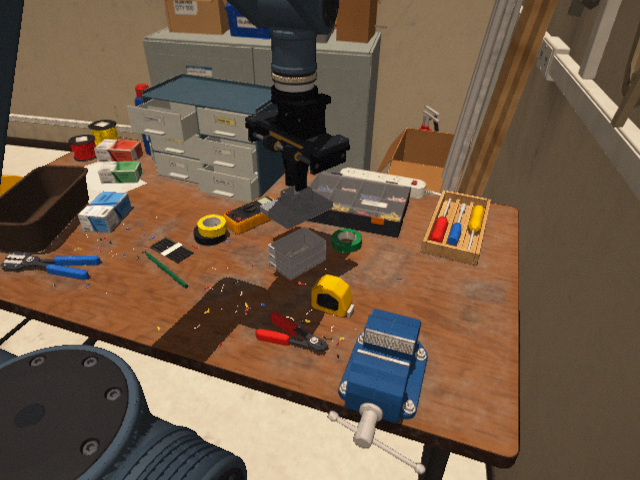

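Lids are level over the tin, and the offset is below 1 mm. I'll lower to 6 mm of insertion, then check the force.

carry_out([
  [[0.7,0.6,4,0,0,0],[0.7,0.6,14,0,0,0],[0.7,0.6,28,0,0,0],[0.7,0.6,42,0,0,0],[0.7,0.6,54,0,0,0],[0.7,0.6,62,0,0,0],[0.7,0.6,67,0,0,0],[0.7,0.6,71,0,0,0],[0.7,0.6,74,0,0,0],[0.7,0.6,75,0,0,0],[0.7,0.6,75,0,0,0],[0.7,0.6,75,0,0,0],[0.7,0.6,75,0,0,0]],
])

```text
time: 8.7
position: [0.518, 0.2906, 0.1701]
tool_rot: [0.051, 0.999, 0.0, 0.0]
ft_force: [-0.8, -0.3, -5.2]
grip_width: 0.0155
```

```bash
python3 - <<'E'
from h import *; from rig import robot
o=robot.get_obs();print(o["position"],o["ft_force"],o["moment"]);print(go(o,[.518,.290,.1627],174.2))
c=robot.camera("scene");P=cloud(c);b=[.43,.6,.2,.38];zt=o["position"][2]-.0507-.074
print(rect(P,b,(zt+.012,zt+.022)))
cv2.imwrite("pics/s5.png",cv2.resize(c["color"][180:300,220:380,::-1],(800,600),interpolation=cv2.INTER_CUBIC))
E
```

```text
[0.51799388 0.29057796 0.17013045] [-0.76655708 -0.33619671 -5.24615507] [ 0.02718816 -0.02573924  0.00177669]
(array([-0.1, -0.6,  7.4]), array([ 0.  ,  0.01, -0.  ]))
(1073, 'c', 516.7, 289.5, 'wh', 114.5, 85.6, 'long axis deg', -6.0, 'zmed', 64.1)
```

View pics/s5.png

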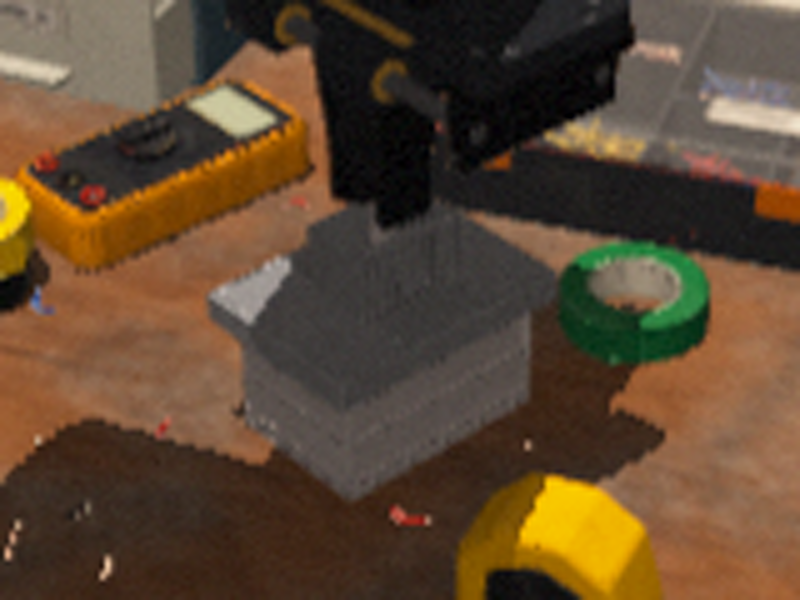

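The lids are centred over the mouth with no extra load. I'll lower the rest slowly.

carry_out([
  [[0,-0.3,1.5,0,0,0],[0,-0.3,3,0,0,0],[0,-0.3,4.5,0,0,0],[0,-0.3,5.5,0,0,0],[0,-0.3,6.3,0,0,0],[0,-0.3,7,0,0,0],[0,-0.3,7,0,0,0],[0,-0.3,7,0,0,0],[0,-0.3,7,0,0,0]],
])

```text
time: 9.65
position: [0.5178, 0.2902, 0.1628]
tool_rot: [0.051, 0.999, 0.0, 0.0]
ft_force: [0.7, -0.0, -3.7]
grip_width: 0.0158
```

carry_out([
  [[0,0,0.5,0,0,0],[0,0,0.5,0,0,0],[0,0,1,0,0,0],[0,0,1,0,0,0],[0,0,1,0,0,0]],
])

```text
time: 10.15
position: [0.5178, 0.2901, 0.1626]
tool_rot: [0.051, 0.999, -0.0, 0.0]
ft_force: [-1.9, -3.0, 5.5]
grip_width: 0.0157
```

Seated: the upward reaction rose about 9 N, at the height I worked out beforehand. Next I'll ease off, open, and check.

carry_out([
  [[0,0,-0.5,0,0,0],[0,0,-0.5,0,0,0],[0,0,-0.5,0,0,0]],
])

```text
time: 10.45
position: [0.5178, 0.2901, 0.1627]
tool_rot: [0.051, 0.999, -0.0, 0.0]
ft_force: [-2.2, -2.4, 4.8]
grip_width: 0.0159
```

carry_out([
  [[0,0,0,0,0,0],[0,0,0,0,0,0],[0,0,0,0,0,0],[0,0,0,0,0,0],[0,0,0,0,0,0]],
], fingers=0.7)

```text
time: 10.95
position: [0.5179, 0.2903, 0.1621]
tool_rot: [0.051, 0.999, 0.0, 0.0]
ft_force: [0.0, 0.2, -0.1]
grip_width: 0.0478
```

```bash
python3 - <<'E'
from h import *; from rig import robot
o=robot.get_obs();print(o["position"],o["ft_force"],o["grip_width"]);print(go(o,[.518,.290,.131],174.2))
b=[.44,.59,.22,.36]
for n in ["wrist","scene","top"]:
    c=robot.camera(n);P=cloud(c)
    print(n,"plate",rect(P,b,(.050,.064)),"collar",rect(P,b,(.082,.0895)))
    cv2.imwrite(f"pics/{n}6.png",c["color"][:,:,::-1])
E
```

```text
[0.51789459 0.29033708 0.16211148] [ 0.02780315  0.24408279 -0.06880913] 0.04783296775236358
(array([-0.1, -0.3, 31.1]), array([ 0.,  0., -0.]))
wrist plate (13914, 'c', 518.1, 289.9, 'wh', 112.2, 82.4, 'long axis deg', -5.8, 'zmed', 57.5) collar (1436, 'c', 509.8, 290.8, 'wh', 33.9, 33.0, 'long axis deg', -5.5, 'zmed', 87.2)
scene plate (1105, 'c', 516.5, 290.2, 'wh', 114.0, 84.5, 'long axis deg', -5.3, 'zmed', 56.6) collar (121, 'c', 514.6, 290.1, 'wh', 47.6, 34.5, 'long axis deg', -6.2, 'zmed', 85.2)
top plate (422, 'c', 469.4, 295.5, 'wh', 81.9, 15.9, 'long axis deg', 84.8, 'zmed', 57.8) collar 0
```

View pics/wrist6.png

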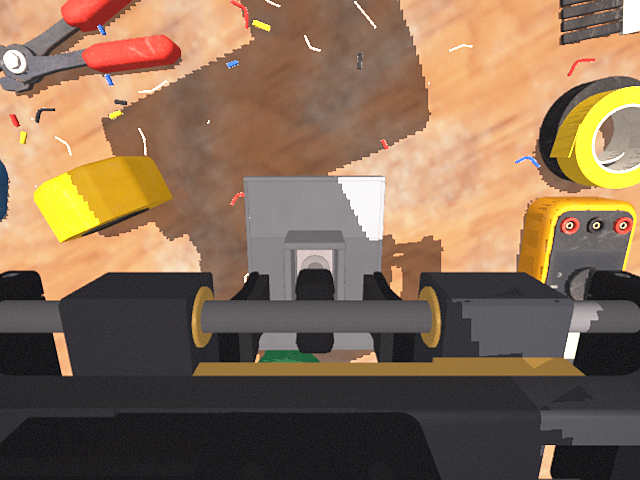

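Plate top reads 57.5 mm against 57 expected, so the lid is seated. The collar at about (315,260) is centred between the fingers. Descending to the collar.

carry_out([
  [[0,-0.4,0,0,0,0],[0,-0.4,0,0,0,0],[0,-0.4,3,0,0,0],[0,-0.4,9,0,0,0],[0,-0.4,17,0,0,0],[0,-0.4,24,0,0,0],[0,-0.4,28,0,0,0],[0,-0.4,30.5,0,0,0],[0,-0.4,30.5,0,0,0],[0,-0.4,30.5,0,0,0],[0,-0.4,30.5,0,0,0]],
])

```text
time: 12.2
position: [0.5179, 0.2899, 0.1321]
tool_rot: [0.051, 0.999, 0.0, 0.0]
ft_force: [-0.0, -1.0, -0.4]
grip_width: 0.061
```

carry_out([
  [[0,0,0,0,0,0],[0,0,0,0,0,0],[0,0,0,0,0,0],[0,0,0,0,0,0],[0,0,0,0,0,0],[0,0,0,0,0,0],[0,0,0,0,0,0],[0,0,0,0,0,0]],
], fingers=0, grip_force=25)

```text
time: 13.0
position: [0.5177, 0.2898, 0.1318]
tool_rot: [0.051, 0.999, -0.0, 0.0]
ft_force: [0.3, -0.8, 0.4]
grip_width: 0.0316
```

carry_out([
  [[0,0,-1,0,0,0],[0,0,-3,0,0,0],[0,0,-6,0,0,0],[0,0,-10,0,0,0],[0,0,-14,0,0,0],[0,0,-17,0,0,0],[0,0,-18,0,0,0],[0,0,-18,0,0,0]],
])

```text
time: 13.8
position: [0.5178, 0.2898, 0.15]
tool_rot: [0.051, 0.999, 0.0, 0.0]
ft_force: [0.2, -0.3, -1.7]
grip_width: 0.0317
```

```bash
python3 - <<'E'
from h import *; from rig import robot
o=robot.get_obs();print(o["position"],o["ft_force"],o["grip_width"])
b=[.44,.59,.22,.36]
for n in ["wrist","scene"]:
    c=robot.camera(n);P=cloud(c)
    print(n,"plate",rect(P,b,(.070,.080)),"tin/inner plate",rect(P,b,(.045,.056)))
    cv2.imwrite(f"pics/{n}7.png",cv2.resize(c["color"][160:300,210:400,::-1],(800,590),interpolation=cv2.INTER_CUBIC))
E
```

```text
[0.5178388  0.2898349  0.15003411] [ 0.24648819 -0.2770938  -1.67193088] 0.031684589680922436
wrist plate (14359, 'c', 512.3, 290.8, 'wh', 100.3, 82.4, 'long axis deg', -5.8, 'zmed', 75.7) tin/inner plate (177, 'c', 521.4, 290.0, 'wh', 24.4, 13.5, 'long axis deg', 84.3, 'zmed', 54.5)
scene plate (977, 'c', 516.6, 291.0, 'wh', 113.2, 85.3, 'long axis deg', -5.4, 'zmed', 74.6) tin/inner plate (209, 'c', 498.3, 269.7, 'wh', 118.6, 57.5, 'long axis deg', -41.3, 'zmed', 51.6)
```

View pics/scene7.png

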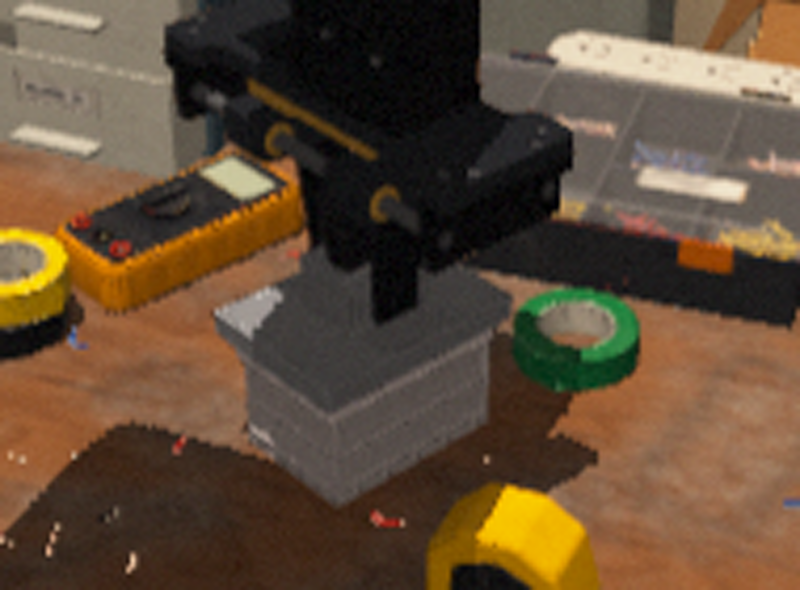

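The load is −1.7 N, which matches the outer lid alone, and it is level. The inner lid stays seated. Lifting on.

carry_out([
  [[0,0,-2,0,0,0],[0,0,-6,0,0,0],[0,0,-13,0,0,0],[0,0,-22,0,0,0],[0,0,-32,0,0,0],[0,0,-42,0,0,0],[0,0,-52,0,0,0],[0,0,-62,0,0,0],[0,0,-74,0,0,0],[0,0,-88,0,0,0],[0,0,-100,0,0,0],[0,0,-108,0,0,0],[0,0,-113,0,0,0],[0,0,-115,0,0,0],[0,0,-115,0,0,0],[0,0,-115,0,0,0],[0,0,-115,0,0,0],[0,0,-115,0,0,0]],
])

```text
time: 15.7
position: [0.5176, 0.2897, 0.2643]
tool_rot: [0.051, 0.999, -0.0, -0.0]
ft_force: [0.3, -0.5, -1.0]
grip_width: 0.0318
```

```bash
python3 - <<'E'
from h import *; from rig import robot
o=robot.get_obs();print(o["position"],o["ft_force"],o["grip_width"],np.abs(o["joint_velocities"]).max())
b=[.44,.59,.22,.36]
for n in ["wrist","scene"]:
    c=robot.camera(n);P=cloud(c)
    print(n,"outer",rect(P,b,(.184,.196)),"inner plate",rect(P,b,(.048,.060)),"knob",rect(P,b,(.118,.126)))
    cv2.imwrite(f"pics/{n}8.png",cv2.resize(c["color"][120:300,190:430,::-1],(800,600),interpolation=cv2.INTER_CUBIC))
E
```

```text
[0.51755929 0.28972075 0.26426712] [ 0.30483795 -0.50884428 -1.02415972] 0.03176453114438852 0.001819552620514857
wrist outer (14446, 'c', 512.0, 290.6, 'wh', 100.4, 82.3, 'long axis deg', -5.9, 'zmed', 189.9) inner plate (720, 'c', 518.4, 290.2, 'wh', 99.8, 69.4, 'long axis deg', -5.8, 'zmed', 54.5) knob (101, 'c', 532.0, 288.8, 'wh', 15.4, 3.9, 'long axis deg', 85.5, 'zmed', 123.2)
scene outer (1083, 'c', 515.6, 289.7, 'wh', 112.7, 84.1, 'long axis deg', -6.4, 'zmed', 189.2) inner plate (1086, 'c', 516.2, 290.1, 'wh', 101.6, 71.4, 'long axis deg', -5.7, 'zmed', 53.5) knob (107, 'c', 516.0, 289.5, 'wh', 33.2, 16.5, 'long axis deg', -9.0, 'zmed', 121.6)
```

View pics/scene8.png

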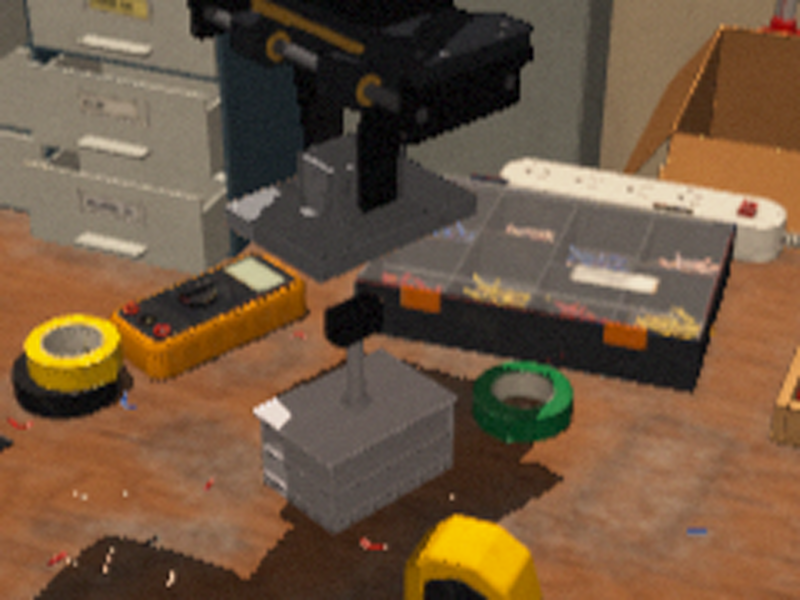

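The outer lid is 13 cm up, level and still. The inner lid is seated in the tin with its knob at about (355,320).

```bash
python3 -c "
from rig import robot
print(robot.hand_in())"
```

```text
the job is handed in; nothing more can be done
None
```

The tin is closed and the job is handed in. The arm lifted both lids by the knob, seated the inner lid in the tin and let go. It then gripped the outer lid by its collar and raised it about 13 cm straight up, and is still holding it there, level and still.

**Seating:** during the lowering, contact came at the height I had worked out (TCP at 0.1626 m against 0.1627 m). The upward reaction was about 9 N. After the outer lid came off, the wrist camera read the inner plate's top at 54.5 mm against 54 mm expected, centred at (518, 290) mm. That is where the tin stood at the start.

**Final hold:** the grip is 31.8 mm wide on the 32 mm collar, with the outer lid's top plate near 190 mm. The last pictures show the tin, tape measure, green tape and multimeter apparently where they were. I judged the three bystanders by eye and did not measure them again.

**Disagreements:**
- The cameras differed by 1–2 mm throughout, which is within their stated calibration; the scene camera's final inner-plate reading was 53.5 mm.
- The last wrist force reading was −1.0 N, a little less than the outer lid's weight of about 1.6 N. It read −1.7 N just after the lift began, and the sensor varies by about 1 N.

The robot's clock stood at about 16 s, well inside the 51 s limit.

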